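# Press the push nut home on the wheel axle

## Robot

A 7-joint arm with a two-finger parallel gripper is mounted at the origin on a cart in front of the work surface, level with it; the furniture and walls round the work are solid. World frame = base frame: x ahead of the robot, y to its left, z up, the work surface at z = 0. Lengths are in m, angles in degrees, forces in N, time in s.
With the tool pointing down it reaches from about 0.4 to 0.85 m from the base axis. Payload 4.4 kg.
Tool frame: the origin (TCP) lies midway between the tips of the shut fingers; the grasp point (between the pads) lies 19 mm behind it; x points along the fingers, z is the direction in which the jaws open and shut, and the axes are right-handed (so a half turn about x gives the same grasp; the last joint's range is limited). The gripper opens to 94 mm and grips with 3 to 60 N. Pads are 16 mm wide; open, the fingers measure 119 mm over their backs; the gripper's body (75 mm by 177 mm) begins 78 mm behind the grasp point.
Start: joints at [-72.353, 36.005, 2.206, 86.941, -1.547, 57.084, -1.146], TCP at [0.237, 0.605, 0.205] pointing down, gripper open.
Joint ranges: [-175.42, 175.42], [-21.48, 121.26], [-71.46, 75.88], [10.55, 141.38], [-63.04, 243.04], [13.31, 113.54], [-168.57, 168.57]. Speed limits (degrees/s): [147.25, 147.25, 180, 180, 180, 180, 180].

## Interface

Orientations are given as [roll, pitch, yaw] about the fixed x, y, z axes, in that order (R = Rz(yaw) Ry(pitch) Rx(roll)).
In Python, from bench import bot, viewer gives the robot as it stands.
- The arm moves only by the tool drive_tool, never from a script. Its argument "deltas" is a list of rows, each an object with "xyz": the shift along the world's x, y, z each as a share of 40 mm, from -1 to 1, a list of three; "angular": the turn, a rotation vector about the world's x, y, z each as a share of pi/2 rad, from -1 to 1, a list of three. A call has 1 to 8 rows; each row shifts and turns the commanded pose from where the row before left it; what a row does not reach is not made up. A row lasts 1/10 s, in which the tool goes at most 50 mm and 8.59 degrees, less where a joint would pass 70% of its speed; a pose out of reach is approached as far as the arm can. A call with a number of a shift or a turn outside -1 to 1 is refused whole. A call with a gripper value outside its range is refused whole. "gripper" is the opening, from 0 (shut) to 1 (fully open), set as the call begins (left out, the last holds). The fingers move at their own pace and stop on an object; "grip_force" is the grip in N (left out, the last holds). Time passes only in rows, so rows that do not move let the fingers close. It gives the time, the measured TCP pose, the force and the opening at its end, in the units of the state.
- bot.observe(): the state, without advancing time (a new reading comes with each control period).
- viewer.capture(name): name is "scene" or "top" or "wrist"; returns (picture, depth): 400x640x3 uint8, red, green, blue; 400x640 float32, m along the optical axis (not along the pixel's ray), 0 where there is no reading.
- viewer.get_calibration(name): a dict with "vfov" (degrees; the focal length in pixels is half the picture's height over the tangent of half this angle, whatever the lens; pixels are square), "cx", "cy" (the principal point, pixels), "R" (3x3) and "t" (3): a world point X has camera coordinates R X + t. Camera axes: x right, y down, z forward; pixel columns grow to the right and rows downward; lengths in m; the calibration is good to about 2 mm. A picture is of the moment at which its call begins: read the wrist's pose just before it. get_calibration takes no time and is no camera call; for the wrist camera it gives the pose at the moment of the call.
- bot.hand_in(): hands the job in, once; it reports no verdict.
The state is a dict: "t": time; "joint_pos": joint angles; "joint_vel": joint speeds; "effort": joint torques, N m; "tcp_pos": TCP position; "tcp_rot": TCP orientation; "contact_force": force on the tool from outside, world axes, zero at the start; "torque": the same for the moment, N m; "opening": opening from 0.0 (shut) to 1.0 (fully open).
Only numpy, scipy, OpenCV 4.12 (cv2) and the standard library are available. Lean on these libraries where they do the work, as an engineer would, in place of code of your own. Each camera call takes 0.05 s, during which the arm holds its last target.

## Task

Pick up the flanged push nut with the teeth inside its bore (not the plain spacer bush), start it flange down on the end of the upright axle, and press it straight and slowly down until it bites tight against the wheel's hub, so that after you let go it holds the sprung wheel pressed down by about 2.5 mm. That takes a push of about 15 N in all; do not squash the spring flat, and leave the spacer bush alone.

Things in the scene. Friction and masses are not known exactly. Their poses are not given: they have to be found in the camera images.
- nut_center (a point): Centre (half-way up) of the loose steel push nut, 22 mm tall, about 45 g, standing upright on the bench, z axis up along its bore. At the bottom a flange 31 mm wide and 4 mm high; above it a round barrel 24 mm wide to hold it by. The flange's underside lies 11 mm below this point. Bore 12.4 mm.
- push_nut: The same push nut, origin at the middle of the flange's underside. 12 mm above it, inside the barrel, six sprung teeth slope inward and up, leaving an opening of 8.4 mm. They slide down a 10 mm axle against a drag of about 4 to 6 N and bite against being pulled up; when let go under load the nut eases back 0.5 to 1.5 mm, then holds.
- axle_tip (a point): Top of the fixed, upright, plain steel axle, 10 mm in diameter with a round nose, 104 mm above the bench; z axis up along it. A sprung rubber-tyred wheel 64 mm wide lies flat round it, with a steel hub 32 mm wide in its middle that rises 6 mm above the wheel. The hub's top lies 22 to 36 mm below the axle's tip: it differs from start to start and is not reported, so feel for it.
- axle_jig: Wooden block 100 x 100 x 28 mm fixed to the bench, with the axle standing in its middle; origin at the middle of its underside, axes along its sides.
- wheel (a joint): How far the wheel is pushed down against the spring washers under it (m): 0 free, 0.006 washers flat, over 0.0055 is too far. The spring starts to give at about 2 N and takes 3 N more per mm (on top of the teeth's drag); it pushes the wheel back up unless the nut's bite holds it. Tight, after letting go, is 0.0012 to 0.0042.
- bush_center (a point): Centre of the plain steel spacer bush, a bystander: 24 mm wide, 22 mm tall, straight sides, smooth 15 mm bore, no flange and no teeth, standing upright on the bench. Leave it alone.

How it is judged (in metres and radians):
On the way, in this order (a step that is already met when the one before it is completed fails the run):
1. the push nut is started on the axle: upright and centred, the axle's tip inside its bore, the wheel not yet pressed (horizontal distance between nut_center and axle_tip below 0.003 m and z of nut_center in the frame of axle_tip below 0.004 m and value of joint wheel below 0.0008 m), for 0.1 s.
2. the nut presses the wheel down against its spring (value of joint wheel above 0.0012 m), for 0.1 s.
At the end, for the whole second after the job is handed in: The released push nut sits upright (within 0.12 rad) and centred (within 3 mm) on the axle and by its own bite holds the wheel still, pressed down 1.2 to 4.2 mm against its spring (value of joint wheel between 0.0012 and 0.0042 m and horizontal distance between nut_center and axle_tip below 0.003 m and z of nut_center in the frame of axle_tip below -0.008 m and angle between nut_center's own z axis and vertical below 0.12 rad and velocity of joint wheel below 0.002 m/s); the robot touches nothing.
It fails at once if the wheel is pressed down more than 5.5 mm, squashing the spring flat (value of joint wheel above 0.0055 m).
It fails at once if the plain spacer bush is moved more than 3 cm (distance of bush_center from where it was at the start of the episode above 0.03 m).
It also fails if it takes over 42 s, if anything falls off the work surface, if the arm or the gripper's body presses on something with over 40 N, if the wrist force passes 120 N, or if a joint passes its speed limit or range.

## Working session

There is one attempt and no reset: what is moved stays moved. The work goes in short steps, Python scripts to look and compute and a tool call to move; the robot and the scene stay as the last step left them, time stands still between calls to the robot, and variables do not carry over. Pictures are saved under pics/ and viewed, and the job is handed in when it is done.

Besides the shell and the picture viewer there is one more tool, called after "Call:" by a JSON object that holds its "api" and its "payload". drive_tool: Moves the arm, as the interface text tells. Its arguments: {"type":"object","properties":{"deltas":{"type":"array"},"gripper":{"type":"number"},"grip_force":{"type":"number"}},"required":["deltas"]}

```bash
mkdir -p pics; ls; cat > h.py <<'E'
import numpy as np, cv2
from bench import bot, viewer
def snap(n,f):
    c=viewer.get_calibration(n); p,d=viewer.capture(n)
    cv2.imwrite(f'pics/{f}.png',p[:,:,::-1]); np.savez(f'pics/{f}.npz',p=p,d=d,**{k:np.array(c[k]) for k in c})
    return p,d,c
def world(d,c,us,vs):
    f=200/np.tan(np.radians(c['vfov'])/2)
    z=d[vs,us]; X=np.stack([(us-c['cx'])*z/f,(vs-c['cy'])*z/f,z],-1)
    return (X-np.array(c['t']))@np.array(c['R'])
E
python3 - <<'E'
from h import *
for n in('scene','top'):
    p,d,c=snap(n,n+'0'); print(n,c)
s=bot.observe(); print({k:np.round(s[k],3) for k in s})
E
```

```text
pics
scene {'vfov': 42.82294521099629, 'cx': 320.656582364847, 'cy': 198.93285768134, 'R': array([[-0.63851983, -0.76960237,  0.00215001],
       [-0.4925468 ,  0.40650399, -0.76951424],
       [ 0.59134599, -0.49240908, -0.63862604]]), 't': array([0.27383724, 0.31094851, 1.03017855])}
top {'vfov': 54.929490366360184, 'cx': 320.47165424343825, 'cy': 203.2161414870574, 'R': array([[ 0.17111899, -0.98524586, -0.00298071],
       [-0.96409188, -0.1668198 , -0.20663494],
       [ 0.20308897,  0.03823284, -0.97841357]]), 't': array([-0.10958864,  0.4479406 ,  0.93609932])}
{'t': np.float64(0.1), 'joint_pos': array([-72.354,  36.051,   2.202,  86.986,  -1.549,  57.083,  -1.148]), 'joint_vel': array([-0.056, -0.156,  0.086, -0.191, -0.027,  0.199,  0.001]), 'effort': array([ 3.0000e-03, -5.5079e+01,  1.1470e+00, -1.8711e+01, -5.2000e-02,
        1.9000e-02,  0.0000e+00]), 'tcp_pos': array([0.237, 0.605, 0.205]), 'tcp_rot': array([ 179.189,   89.909, -112.23 ]), 'contact_force': array([ 0.341, -0.156, -0.199]), 'torque': array([-0.017,  0.044, -0.002]), 'opening': np.float64(0.998)}
```

View pics/scene0.png

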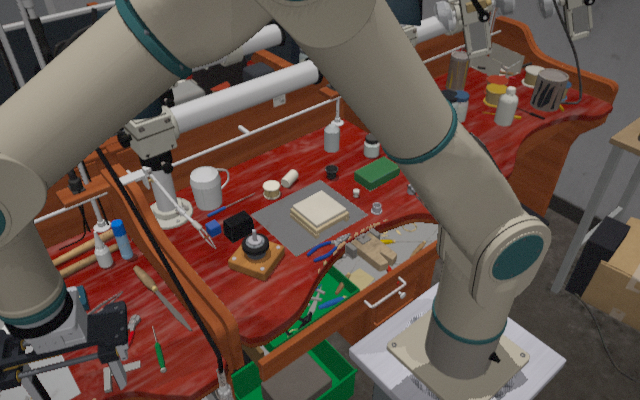

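View pics/top0.png

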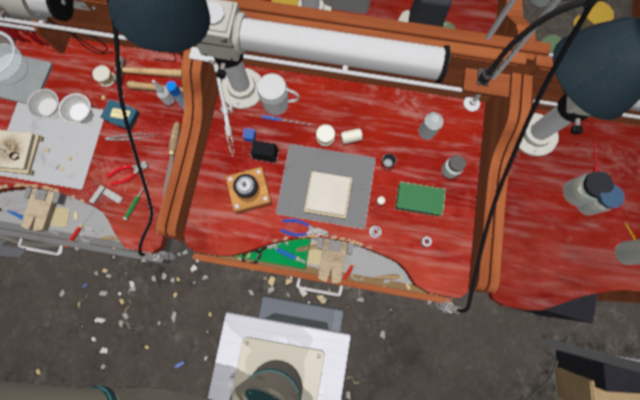

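The jig is at about (247,187) in the top view. Small ring objects sit at (376,231), (427,241) and (389,160), so I'll zoom in on those.

```bash
python3 - <<'E'
from h import *
a=np.load('pics/top0.npz'); c={k:a[k] for k in('vfov','cx','cy','R','t')}; d=a['d']
for u,v in [(376,231),(376,226),(427,241),(389,160),(381,200),(246,184),(241,180),(247,205),(300,160),(410,230)]:
    print(u,v,world(d,c,np.array(u),np.array(v)).round(4))
p=a['p'][:,:,::-1]
w=np.hstack([cv2.resize(p[140:260,345:445],(400,480),interpolation=2),cv2.resize(p[150:225,205:292],(400,345),interpolation=2)[:345].copy() if 0 else cv2.resize(p[140:240,205:289],(400,480),interpolation=2)])
cv2.imwrite('pics/z1.png',w)
E
```

```text
376 231 [ 0.4207 -0.1865  0.0018]
376 226 [ 4.342e-01 -1.849e-01 -4.000e-04]
427 241 [ 0.4177 -0.3223 -0.0007]
389 160 [ 0.619  -0.1933  0.0058]
381 200 [ 0.5011 -0.1856  0.0206]
246 184 [0.472  0.161  0.0702]
241 180 [0.4727 0.1675 0.1012]
247 205 [0.4268 0.157  0.0275]
300 160 [0.5788 0.0461 0.0025]
410 230 [ 0.4386 -0.2743  0.0016]
```

View pics/z1.png

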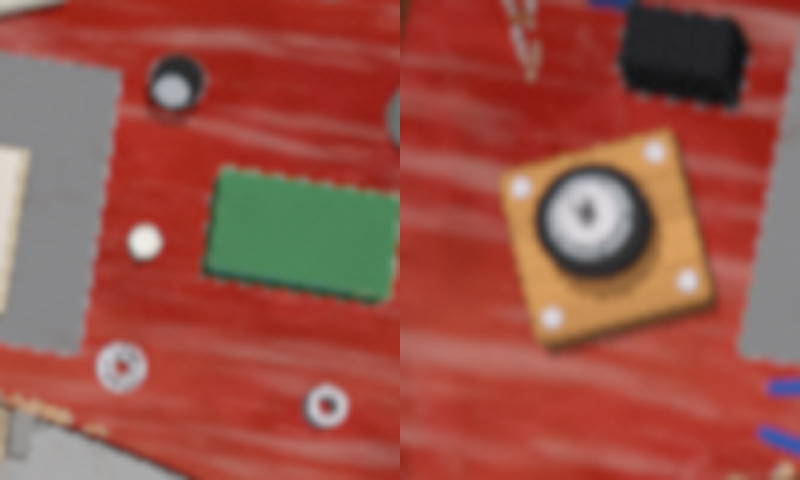

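```bash
python3 - <<'E'
from h import *
from scipy.spatial.transform import Rotation as Ro
s=bot.observe(); print(Ro.from_euler('xyz',s['tcp_rot'],degrees=True).as_matrix().round(3))
P=[]
for n in('top0','scene0'):
    a=np.load(f'pics/{n}.npz'); c={k:a[k] for k in('vfov','cx','cy','R','t')}; d=a['d']
    vs,us=np.nonzero(d>0); X=world(d,c,us,vs); P.append(X)
X=P[0]
print('rows x 0.2..0.75, cols y 0.7..-0.5; max height cm (top cam)')
ys=np.arange(0.7,-0.5,-0.05)
print('      ',' '.join(f'{y*100:4.0f}' for y in ys))
for x in np.arange(0.75,0.15,-0.05):
    r=[]
    for y in ys:
        m=(abs(X[:,0]-x)<.025)&(abs(X[:,1]-y)<.025)
        r.append(f'{X[m,2].max()*100:4.0f}' if m.any() else '   .')
    print(f'{x:.2f}  ',' '.join(r))
E
```

```text
[[-0.001 -0.931  0.365]
 [-0.001  0.365  0.931]
 [-1.     0.    -0.002]]
rows x 0.2..0.75, cols y 0.7..-0.5; max height cm (top cam)
         70   65   60   55   50   45   40   35   30   25   20   15   10    5   -0   -5  -10  -15  -20  -25  -30  -35  -40  -45
0.75     29   29   29    2    2    2    2   16   18   39   32   29   29   29   29   29   30   29   29   30    9    1   51   46
0.70     27   27    3    2    2   11   43   15   27   45   31   11   11    1    3    3    3    1    1   28    9    1   48   45
0.65      5    5    3    3    3    0   42   45   46   45    3    0    0    0    4    4    3    1    3    0    0    7   38   43
0.60      5    5    5    3    3    1   34   40   40    7    4    5    6    1    1    1    1    3    3    0    1    7   31    7
0.55      5    5    1    1    1    0   31    6    6    3    4    5    5    1    5    5    5    1    2    4    4    4   25    6
0.50      1    1    1    0    1    1   27    6    6    3    7    8    3    1    5    5    5    1    3    4    4    4   20    6
0.45      1    1    1    1    1    1   21    6    6    0    7   11    3    1    5    5    5    1    2    1    0    1   16    6
0.40      1    0    1    1    1    1   15   12    6    0    3    3    0    1    1    1    1    2    3    1    3    2   13    6
0.35      1    0    1    1    1    1    9    9    6    1    1    0    1    1    1    1    1    1    0    1    0    0   11    6
0.30      0  -10  -10  -10    0    0    7    6    5    0    1    0    0   -6   -6    0    0   -6   -6   -6    0    0    9    6
0.25     -0   -7   -7   27   32    0    7   -1   -6   -7   -6   -7   -6   -7   -6   -0   -0   -6   -6   -6   -6   -6    7  -79
0.20     -8  -79  -79   27   30  -79  -79  -79  -79  -79  -79  -79  -79  -79  -78  -79  -79  -79  -79  -79  -79  -78  -79  -79
```

Call:
{"api": "drive_tool", "payload": {"deltas": [{"xyz":[0.26,-0.85,0.15],"angular":[0,0,-0.047]},{"xyz":[0.26,-0.85,0.15],"angular":[0,0,-0.047]},{"xyz":[0.26,-0.85,0.15],"angular":[0,0,-0.047]},{"xyz":[0.26,-0.85,0.15],"angular":[0,0,-0.047]},{"xyz":[0.26,-0.85,0.15],"angular":[0,0,-0.047]},{"xyz":[0.26,-0.85,0.15],"angular":[0,0,-0.047]}], "gripper": 1}}

```text
t: 0.7
tcp_pos: [0.2998, 0.3995, 0.2414]
tcp_rot: [-172.0, 90.0, -129.0]
contact_force: [-0.0, 0.3, 0.3]
opening: 1.002
```

Call:
{"api": "drive_tool", "payload": {"deltas": [{"xyz":[0.43,-0.79,0],"angular":[0,0,-0.047]},{"xyz":[0.43,-0.79,0],"angular":[0,0,-0.047]},{"xyz":[0.43,-0.79,0],"angular":[0,0,-0.047]},{"xyz":[0.43,-0.79,0],"angular":[0,0,-0.047]},{"xyz":[0.43,-0.79,0],"angular":[0,0,-0.047]},{"xyz":[0.43,-0.79,0],"angular":[0,0,-0.047]},{"xyz":[0.43,-0.79,0],"angular":[0,0,-0.047]},{"xyz":[0.15,-1,0],"angular":[0,0,-0.047]}]}}

```text
t: 1.5
tcp_pos: [0.4276, 0.1393, 0.2414]
tcp_rot: [-0.5, 89.9, 8.7]
contact_force: [1.0, -0.7, 0.2]
opening: 0.998
```

Call:
{"api": "drive_tool", "payload": {"deltas": [{"xyz":[0.15,-1,0],"angular":[0,0,-0.047]},{"xyz":[0.15,-1,0],"angular":[0,0,-0.047]},{"xyz":[0.15,-1,0],"angular":[0,0,-0.047]},{"xyz":[0.0,-1,0],"angular":[0,0,-0.047]},{"xyz":[-0.1,-1,0],"angular":[0,0,-0.047]},{"xyz":[-0.1,-1,0],"angular":[0,0,-0.047]},{"xyz":[-0.1,-1,0],"angular":[0,0,-0.047]},{"xyz":[-0.1,-1,0],"angular":[0,0,-0.047]}]}}

```text
t: 2.3
tcp_pos: [0.4276, -0.1814, 0.2414]
tcp_rot: [138.0, 90.0, 113.4]
contact_force: [0.7, 0.1, -0.4]
opening: 0.999
```

```bash
python3 - <<'E'
from h import *
s=bot.observe(); print(s['t'],s['tcp_pos'],s['tcp_rot'],s['joint_pos'].round(1))
p,d,c=snap('wrist','w0'); print(c)
E
```

```text
2.3 [ 0.42761282 -0.18142     0.24136714] [137.98709412  89.98043315 113.35072498] [ -6.5  21.1  35.6 113.3 -15.8  50.3  12.8]
{'vfov': 59.972474993775414, 'cx': 312.5936958956633, 'cy': 200.06047581933066, 'R': array([[ 9.09090381e-01, -4.16598754e-01, -3.96201974e-04],
       [-3.98772526e-01, -8.70464915e-01,  2.88567678e-01],
       [-1.20561815e-01, -2.62176106e-01, -9.57459419e-01]]), 't': array([-0.4631935 , -0.02832146,  0.43110253])}
```

View pics/w0.png

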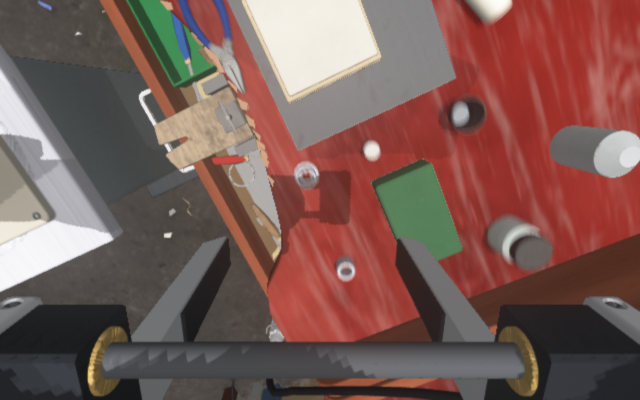

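```bash
python3 - <<'E'
from h import *
a=np.load('pics/w0.npz'); p=a['p'][:,:,::-1]; c={k:a[k] for k in('vfov','cx','cy','R','t')}; d=a['d']
w=np.hstack([cv2.resize(p[150:200,280:330],(400,400),interpolation=2),cv2.resize(p[245:295,320:370],(400,400),interpolation=2)])
cv2.imwrite('pics/z2.png',w)
for (u0,u1,v0,v1) in [(285,330,155,200),(325,370,248,295)]:
    vs,us=np.mgrid[v0:v1,u0:u1]; us=us.ravel();vs=vs.ravel(); X=world(d,c,us,vs)
    for lo,hi in((.018,.026),(.003,.03)):
        m=(X[:,2]>lo)&(X[:,2]<hi); q=X[m]
        if len(q): 
            (x,y),r=cv2.minEnclosingCircle(q[:,:2].astype(np.float32)); print(lo,len(q),x,y,r,q.min(0),q.max(0),us[m].mean(),vs[m].mean())
E
```

```text
0.018 117 0.4158138334751129 -0.18345089256763458 0.011973698623478413 [ 0.40410628 -0.19531412  0.01813449] [ 0.42723808 -0.17183513  0.02425084] 304.7435897435897 175.77777777777777
0.003 407 0.41104191541671753 -0.19030620157718658 0.033616404980421066 [ 0.3998859  -0.22191147  0.0030282 ] [ 0.43013062 -0.15870094  0.02425084] 305.2972972972973 173.17444717444718
0.018 186 0.4109562039375305 -0.31519055366516113 0.012207049876451492 [ 0.39974483 -0.32724252  0.01802388] [ 0.4228263  -0.30355436  0.02409062] 345.39784946236557 268.5752688172043
0.003 337 0.4081428647041321 -0.3282372057437897 0.03917928412556648 [ 0.39546964 -0.36520449  0.00311044] [ 0.42293086 -0.29126992  0.02409062] 344.89614243323444 266.24629080118694
```

View pics/z2.png

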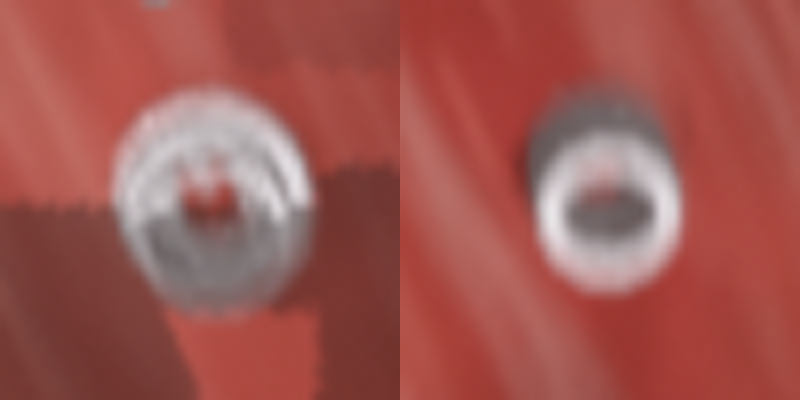

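Call:
{"api": "drive_tool", "payload": {"deltas": [{"xyz":[-0.06,-0.01,-0.7],"angular":[0,0,0]},{"xyz":[-0.06,-0.01,-0.7],"angular":[0,0,0]},{"xyz":[-0.06,-0.01,-0.7],"angular":[0,0,0]},{"xyz":[-0.06,-0.01,-0.7],"angular":[0,0,0]},{"xyz":[-0.06,-0.01,-0.7],"angular":[0,0,0]},{"xyz":[0,0,0],"angular":[0,0,0]}]}}

```text
t: 2.95
tcp_pos: [0.4135, -0.1808, 0.099]
tcp_rot: [-178.0, 89.6, 157.5]
contact_force: [-0.6, 0.3, 0.4]
opening: 0.999
```

```bash
cat >> h.py <<'E'
def proj(c,X):
    f=200/np.tan(np.radians(c['vfov'])/2); q=np.array(c['R'])@np.array(X)+np.array(c['t'])
    return (q[:2]/q[2]*f+[c['cx'],c['cy']]).round(1)
E
python3 - <<'E'
from h import *
s=bot.observe(); print(s['t'],s['tcp_pos'],s['tcp_rot'],s['joint_pos'].round(1),s['contact_force'])
p,d,c=snap('wrist','w1'); print(c['t'],proj(c,s['tcp_pos']))
vs,us=np.mgrid[100:290,200:420]; us=us.ravel();vs=vs.ravel(); X=world(d,c,us,vs)
m=(X[:,2]>.017)&(X[:,2]<.027)&(np.hypot(X[:,0]-.416,X[:,1]+.183)<.03); q=X[m]
print(len(q),np.median(q[:,2]),cv2.minEnclosingCircle(q[:,:2].astype(np.float32)),us[m].min(),us[m].max(),vs[m].min(),vs[m].max())
E
```

```text
2.95 [ 0.41346572 -0.18077855  0.09899109] [-177.99872326   89.60328285  157.50410714] [  2.9  32.9  25.  123.7 -28.   29.2  24.7] [-0.55203171  0.26941067  0.38320328]
[-0.44952878  0.00570967  0.29574872] [314.3 250.8]
322 0.021770293370732448 ((0.41612476110458374, -0.1830686330795288), 0.012081814929842949) 304 333 194 223
```

View pics/w1.png

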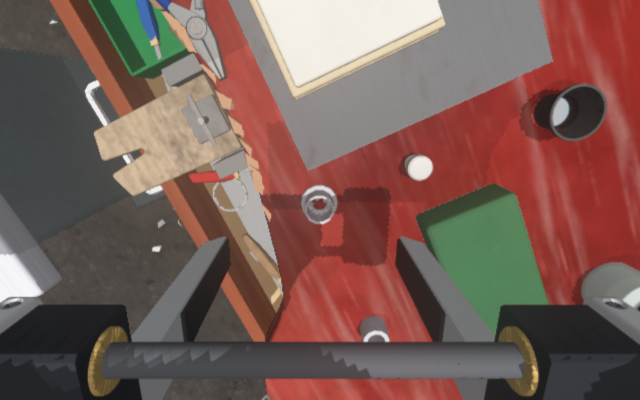

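Call:
{"api": "drive_tool", "payload": {"deltas": [{"xyz":[0.07,-0.06,-0.4],"angular":[0,0,0]},{"xyz":[0,0,-0.4],"angular":[0,0,0]},{"xyz":[0,0,-0.4],"angular":[0,0,0]},{"xyz":[0,0,-0.4],"angular":[0,0,0]},{"xyz":[0,0,0],"angular":[0,0,0]}]}}

```text
t: 3.5
tcp_pos: [0.4193, -0.1843, 0.0375]
tcp_rot: [132.0, 90.0, 107.5]
contact_force: [0.2, -0.0, 0.0]
opening: 0.999
```

```bash
cat >> h.py <<'E'
from scipy.spatial.transform import Rotation as Ro
def st():
    s=bot.observe(); R=Ro.from_euler('xyz',s['tcp_rot'],degrees=True).as_matrix()
    a=R[:,0]; print('t',s['t'],'p',s['tcp_pos'].round(4),'j',s['joint_pos'].round(1),'F',s['contact_force'].round(2),'op',round(float(s['opening']),3))
    print(' axis tilt deg: rotvec to fix',np.degrees(np.cross(a,[0,0,-1])).round(2),'jaw',R[:,2].round(3)); return s
E
python3 -c "
from h import *
st()"
```

```text
t 3.5 p [ 0.4193 -0.1843  0.0375] j [  8.5  39.3  17.4 125.1 -33.5  20.1  29.5] F [ 0.18 -0.04  0.02] op 0.999
 axis tilt deg: rotvec to fix [-0.03 -0.01 -0.  ] jaw [ 0.91  -0.414 -0.   ]
```

Call:
{"api": "drive_tool", "payload": {"deltas": [{"xyz":[-0.08,0.03,-0.3],"angular":[0,0,0]},{"xyz":[0,0,-0.3],"angular":[0,0,0]},{"xyz":[0,0,-0.18],"angular":[0,0,0]},{"xyz":[0,0,0],"angular":[0,0,0]}]}}

```text
t: 3.9
tcp_pos: [0.4163, -0.1834, 0.0067]
tcp_rot: [19.1, 90.0, -5.4]
contact_force: [0.5, -0.2, 0.0]
opening: 0.997
```

```bash
python3 -c "
from h import *
st()
p,d,c=snap('wrist','w2')
vs,us=np.mgrid[100:330,200:420]; us=us.ravel();vs=vs.ravel(); X=world(d,c,us,vs)
m=(X[:,2]>.017)&(X[:,2]<.027)&(np.hypot(X[:,0]-.416,X[:,1]+.183)<.03); q=X[m]
print(len(q),np.median(q[:,2]),cv2.minEnclosingCircle(q[:,:2].astype(np.float32)),us[m].min(),us[m].max(),vs[m].min(),vs[m].max())
"
```

```text
t 3.9 p [ 0.4163 -0.1834  0.0067] j [ 11.2  42.4  13.4 126.1 -37.   15.1  32.7] F [ 0.45 -0.18  0.03] op 0.997
 axis tilt deg: rotvec to fix [0.   0.04 0.  ] jaw [ 0.91  -0.414  0.001]
794 0.02167385156646328 ((0.4159982204437256, -0.18272675573825836), 0.012201812118291855) 292 336 239 282
```

View pics/w2.png

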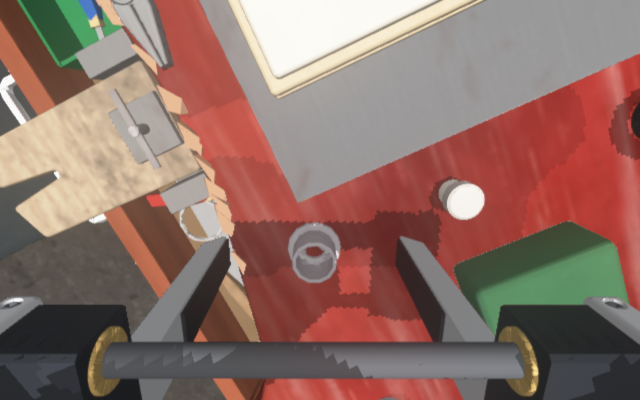

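Call:
{"api": "drive_tool", "payload": {"deltas": [{"xyz":[-0.01,0.015,-0.03],"angular":[0,0,0]},{"xyz":[0,0,0],"angular":[0,0,0]},{"xyz":[0,0,0],"angular":[0,0,0]},{"xyz":[0,0,0],"angular":[0,0,0]},{"xyz":[0,0,0],"angular":[0,0,0]},{"xyz":[0,0,0],"angular":[0,0,0]},{"xyz":[0,0,0],"angular":[0,0,0]},{"xyz":[0,0,0],"angular":[0,0,0]}], "gripper": 0, "grip_force": 45}}

```text
t: 4.75
tcp_pos: [0.4153, -0.1827, 0.0051]
tcp_rot: [156.1, 90.0, 131.6]
contact_force: [0.2, 0.3, -1.2]
opening: 0.359
```

```bash
python3 -c "
from h import *
st()
p,d,c=snap('wrist','w3')
"
```

```text
t 4.75 p [ 0.4153 -0.1827  0.0051] j [ 11.2  42.6  13.3 126.3 -37.5  14.8  33.2] F [ 0.17  0.26 -1.17] op 0.359
 axis tilt deg: rotvec to fix [-0. -0. -0.] jaw [ 0.91  -0.414 -0.   ]
```

View pics/w3.png

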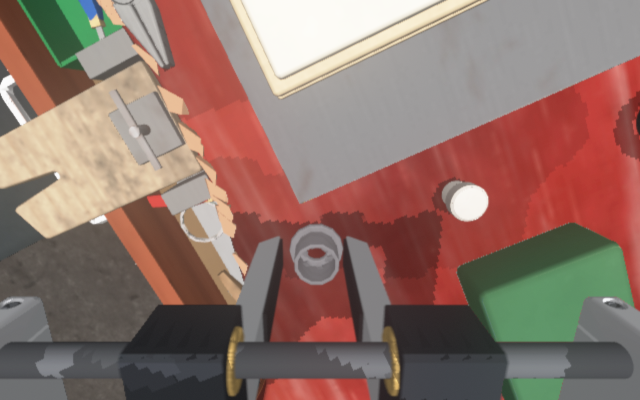

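Still closing (opening 0.359), with the nut at (316,255) centred between the fingers. I'll wait.

Call:
{"api": "drive_tool", "payload": {"deltas": [{"xyz":[0,0,0],"angular":[0,0,0]},{"xyz":[0,0,0],"angular":[0,0,0]},{"xyz":[0,0,0],"angular":[0,0,0]},{"xyz":[0,0,0],"angular":[0,0,0]}]}}

```text
t: 5.2
tcp_pos: [0.4154, -0.1827, 0.0051]
tcp_rot: [10.9, 90.0, -13.6]
contact_force: [0.2, -0.1, -1.5]
opening: 0.252
```

```bash
python3 -c "
from h import *
st()
p,d,c=snap('wrist','w4')
"
```

```text
t 5.2 p [ 0.4154 -0.1827  0.0051] j [ 11.2  42.6  13.3 126.3 -37.5  14.8  33.2] F [ 0.17 -0.05 -1.55] op 0.252
 axis tilt deg: rotvec to fix [0. 0. 0.] jaw [ 0.91  -0.414  0.   ]
```

View pics/w4.png

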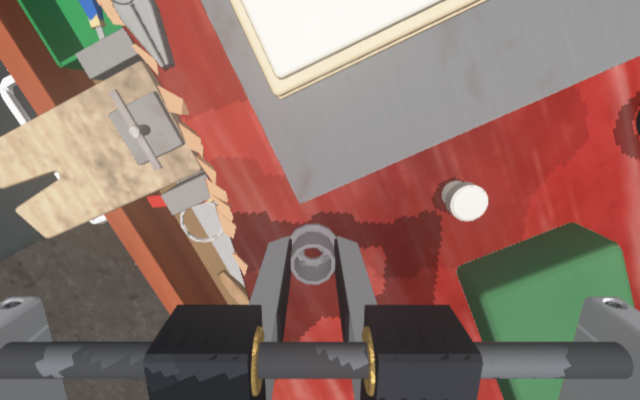

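Call:
{"api": "drive_tool", "payload": {"deltas": [{"xyz":[0,0,0.3],"angular":[0,0,0]},{"xyz":[0,0,0.8],"angular":[0,0,0]},{"xyz":[0,0,0.9],"angular":[0,0,0]},{"xyz":[0,0,0.9],"angular":[0,0,0]},{"xyz":[0,0,0.9],"angular":[0,0,0]},{"xyz":[0,0,0.6],"angular":[0,0,0]},{"xyz":[0,0,0],"angular":[0,0,0]}]}}

```text
t: 5.95
tcp_pos: [0.417, -0.1833, 0.1836]
tcp_rot: [10.3, 89.7, -14.2]
contact_force: [0.6, 0.5, -1.3]
opening: 0.251
```

Call:
{"api": "drive_tool", "payload": {"deltas": [{"xyz":[0.18,0.5,0],"angular":[0,0,0.034]},{"xyz":[0.18,0.85,0],"angular":[0,0,0.034]},{"xyz":[0.18,0.9,0],"angular":[0,0,0.034]},{"xyz":[0.18,0.9,0],"angular":[0,0,0.034]},{"xyz":[0.18,0.9,0],"angular":[0,0,0.034]},{"xyz":[0.18,0.9,0],"angular":[0,0,0.034]},{"xyz":[0.18,0.9,0],"angular":[0,0,0.034]},{"xyz":[0.18,0.9,0],"angular":[0,0,0.034]}]}}

```text
t: 6.75
tcp_pos: [0.472, 0.0889, 0.1798]
tcp_rot: [-175.1, 89.9, -174.9]
contact_force: [-0.2, 0.6, -0.4]
opening: 0.252
```

Call:
{"api": "drive_tool", "payload": {"deltas": [{"xyz":[0,0,0],"angular":[0,0,0]},{"xyz":[0,0,0],"angular":[0,0,0]}]}}

```text
t: 6.95
tcp_pos: [0.4719, 0.0877, 0.1799]
tcp_rot: [-163.9, 89.9, -163.8]
contact_force: [0.2, 0.1, -0.8]
opening: 0.252
```

```bash
python3 -c "
from h import *
st()
p,d,c=snap('wrist','w5')
"
```

```text
t 6.95 p [0.4719 0.0877 0.1799] j [-33.8  26.7  28.3 115.4 -18.5  42.3   5.9] F [ 0.23  0.12 -0.75] op 0.252
 axis tilt deg: rotvec to fix [ 0.04 -0.14  0.  ] jaw [ 1.     0.002 -0.002]
```

View pics/w5.png

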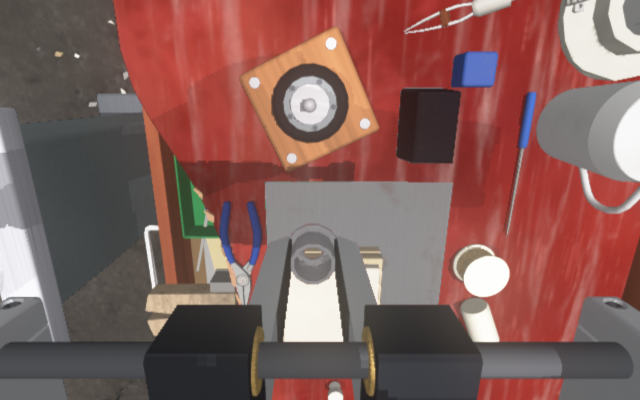

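```bash
python3 -c "
from h import *
a=np.load('pics/w5.npz'); p=a['p'][:,:,::-1]; c={k:a[k] for k in('vfov','cx','cy','R','t')}; d=a['d']
vs,us=np.mgrid[0:400,0:640]; us=us.ravel();vs=vs.ravel(); X=world(d,c,us,vs)
def fit(m):
    q=X[m]; print(m.sum(),q.mean(0).round(4),q[:,2].max().round(4),[np.round(v,4) for v in cv2.minEnclosingCircle(q[:,:2].astype(np.float32))],'px',us[m].min(),us[m].max(),vs[m].min(),vs[m].max())
reg=(us>260)&(us<360)&(vs>50)&(vs<160)
for lo,hi in((.093,.12),(.098,.12),(.101,.12),(.07,.09),(.066,.09),(.06,.08)): fit(reg&(X[:,2]>lo)&(X[:,2]<hi))
n=(us>288)&(us<337)&(vs>215)&(vs<290)
z=X[n,2]; print(np.histogram(z,bins=np.arange(.16,.215,.003)))
for lo,hi in((.190,.21),(.193,.21)): fit(n&(X[:,2]>lo)&(X[:,2]<hi))
print(np.histogram(X[reg,2],bins=np.arange(.02,.11,.004)))
w=np.hstack([cv2.resize(p[60:150,260:360],(400,360),interpolation=2),cv2.resize(p[205:295,263:363],(400,360),interpolation=2)])
cv2.imwrite('pics/z5.png',w)
"
```

```text
151 [0.468  0.1656 0.1025] 0.1053 [array([0.4679, 0.1626]), np.float64(0.0037)] px 303 315 98 112
150 [0.468  0.1655 0.1026] 0.1053 [array([0.4679, 0.1626]), np.float64(0.0037)] px 303 315 99 112
133 [0.4679 0.1656 0.1029] 0.1053 [array([0.4679, 0.1654]), np.float64(0.0045)] px 303 315 99 112
1100 [0.4679 0.1658 0.0721] 0.0807 [array([0.4678, 0.1656]), np.float64(0.0159)] px 290 329 84 124
2965 [0.468  0.1659 0.0688] 0.0807 [array([0.4676, 0.1651]), np.float64(0.0297)] px 273 345 66 140
4635 [0.4679 0.1664 0.0674] 0.0743 [array([0.4678, 0.1655]), np.float64(0.032)] px 271 347 63 142
(array([  0,   0,   0,   0,   0, 110, 527, 179, 303, 237, 209, 281, 495,
        30,  36,   2,   0,   0]), array([0.16 , 0.163, 0.166, 0.169, 0.172, 0.175, 0.178, 0.181, 0.184,
       0.187, 0.19 , 0.193, 0.196, 0.199, 0.202, 0.205, 0.208, 0.211,
       0.214]))
1053 [0.4708 0.0888 0.1956] 0.2058 [array([0.4709, 0.088 ]), np.float64(0.0148)] px 289 336 239 287
844 [0.4708 0.0887 0.1966] 0.2058 [array([0.471 , 0.0878]), np.float64(0.0148)] px 289 336 241 287
(array([   7, 1942, 2878,    0,    0,    0,    0,    0,    0,    0,  319,
       3084,  639,  593,    0,    1,    0,    1,    0,    7,  127,   17]), array([0.02 , 0.024, 0.028, 0.032, 0.036, 0.04 , 0.044, 0.048, 0.052,
       0.056, 0.06 , 0.064, 0.068, 0.072, 0.076, 0.08 , 0.084, 0.088,
       0.092, 0.096, 0.1  , 0.104, 0.108]))
```

View pics/z5.png

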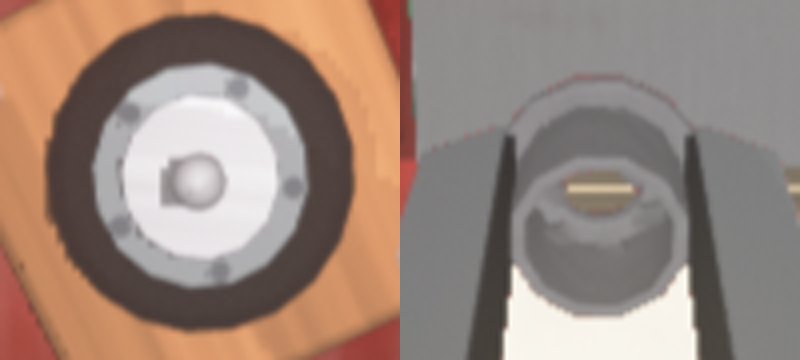

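```bash
python3 -c "
from h import *
a=np.load('pics/w5.npz'); p=a['p'][:,:,::-1]; c={k:a[k] for k in('vfov','cx','cy','R','t')}; d=a['d']
vs,us=np.mgrid[0:400,0:640]; us=us.ravel();vs=vs.ravel(); X=world(d,c,us,vs)
f=200/np.tan(np.radians(c['vfov'])/2)
def ray(u,v,z):
    r=np.array([(u-c['cx'])/f,(v-c['cy'])/f,1])@c['R']; o=-c['t']@c['R']; return o+r*(z-o[2])/r[2]
print('nut top',ray(313,263.75,.1968), 'axle',ray(309,105,.103))
r=np.hypot(X[:,0]-.468,X[:,1]-.1656)
for lo,hi in((0,.003),(.008,.014),(.0175,.019),(.023,.03),(.035,.045)):
    m=(r>lo)&(r<hi)&(X[:,2]>.02); print(lo,hi,m.sum(),np.percentile(X[m,2],[10,50,90]).round(4))
# wall points of barrel top ring: z in .1945..0.199
m=(us>285)&(us<340)&(vs>235)&(vs<295)&(X[:,2]>.1945)&(X[:,2]<.1995)&(np.hypot(X[:,0]-.471,X[:,1]-.0877)<.0135)
q=X[m,:2]; print(m.sum()); A=np.c_[2*q,np.ones(len(q))]
g=d[259:269,290:336]; print(g[5].round(3))
(cx,cy),rr=cv2.minEnclosingCircle(q.astype(np.float32)); print(cx,cy,rr)
"
```

```text
nut top [0.47111357 0.08881443 0.1968    ] axle [0.46790573 0.16574222 0.103     ]
0 0.003 59 [0.1024 0.1035 0.1049]
0.008 0.014 670 [0.0712 0.072  0.073 ]
0.0175 0.019 267 [0.0661 0.067  0.0682]
0.023 0.03 1776 [0.0646 0.0658 0.0669]
0.035 0.045 2972 [0.0273 0.0283 0.0293]
630
[0.182 0.179 0.18  0.179 0.18  0.187 0.189 0.19  0.192 0.194 0.194 0.194
 0.192 0.192 0.192 0.19  0.19  0.19  0.198 0.199 0.199 0.2   0.199 0.2
 0.199 0.19  0.191 0.19  0.199 0.199 0.201 0.198 0.198 0.198 0.195 0.195
 0.193 0.191 0.19  0.188 0.185 0.18  0.    0.18  0.18  0.   ]
0.47082266211509705 0.08737489581108093 0.013245786540210247
```

Call:
{"api": "drive_tool", "payload": {"deltas": [{"xyz":[-0.04,0.64,0],"angular":[0,-0.001,0]},{"xyz":[-0.04,0.64,0],"angular":[0,0,0]},{"xyz":[0,0.64,0],"angular":[0,0,0]},{"xyz":[0,0,-0.45],"angular":[0,0,0]},{"xyz":[0,0,-0.45],"angular":[0,0,0]},{"xyz":[0,0,-0.45],"angular":[0,0,0]},{"xyz":[0,0,0],"angular":[0,0,0]},{"xyz":[0,0,0],"angular":[0,0,0]}]}}

```text
t: 7.8
tcp_pos: [0.4697, 0.1626, 0.1271]
tcp_rot: [-45.0, 89.9, -45.2]
contact_force: [0.8, 0.6, -0.2]
opening: 0.251
```

```bash
python3 -c "
from h import *
st()
p,d,c=snap('wrist','w6')
p=p[:,:,::-1]
cv2.imwrite('pics/z6.png',cv2.resize(p[200:300,250:380],(780,600),interpolation=2))
"
```

```text
t 7.8 p [0.4697 0.1626 0.1271] j [-39.4  32.5  25.1 116.1 -22.6  36.1   0.6] F [ 0.83  0.61 -0.18] op 0.251
 axis tilt deg: rotvec to fix [0.05 0.05 0.  ] jaw [ 1.    -0.003  0.001]
```

View pics/z6.png

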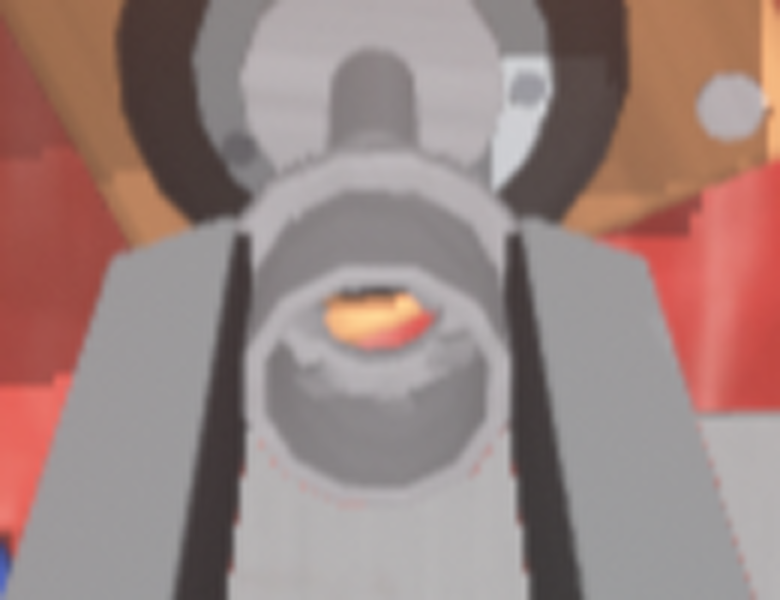

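```bash
python3 -c "
from h import *
a=np.load('pics/w6.npz'); c={k:a[k] for k in('vfov','cx','cy','R','t')}
f=200/np.tan(np.radians(c['vfov'])/2)
def ray(u,v,z):
    r=np.array([(u-c['cx'])/f,(v-c['cy'])/f,1])@c['R']; o=-c['t']@c['R']; return (o+r*(z-o[2])/r[2]).round(4)
def body(x,y,z): # silhouette top v of axle sphere nose
    th=np.linspace(0,2*np.pi,60); pts=[]
    for h,rr in ((-5e-3,5e-3),(-2e-3,4e-3),(-1e-3,3e-3),(0,0)):
        pts+=[proj(c,[x+rr*np.cos(t),y+rr*np.sin(t),z+h]) for t in th]
    pts=np.array(pts); return pts.min(0),pts.max(0)
print('axle model',body(.4679,.1656,.104), 'seen top v',200+47/6,' u',250+330/6,250+415/6)
zt=.1271-.0051+.022
print('nut centre',ray(250+378/6,200+380/6,zt))
def ring(x,y,z,r):
    th=np.linspace(0,2*np.pi,90); q=np.array([proj(c,[x+r*np.cos(t),y+r*np.sin(t),z]) for t in th]); return q.min(0),q.max(0)
print('top ring model at tcp+(-.0008,.001)',ring(.4689,.1637,zt,.012),'seen u',250+246/6,250+510/6,'v',200+265/6,200+492/6)
print('flange top ring', ring(.4689,.1637,zt-.018,.0155),'seen v top',200+150/6)
"
```

```text
axle model (array([303.6, 221. ]), array([319.2, 236. ])) seen top v 207.83333333333334  u 305.0 319.1666666666667
nut centre [0.4688 0.1639 0.144 ]
top ring model at tcp+(-.0008,.001) (array([290. , 242.4]), array([336.3, 284.3])) seen u 291.0 335.0 v 244.16666666666666 282.0
flange top ring (array([285.8, 223.4]), array([340.4, 273.4])) seen v top 225.0
```

```bash
python3 -c "
from h import *
for n,(u,v) in (('w5',(308,104)),('w6',(312,211))):
    a=np.load(f'pics/{n}.npz'); c={k:a[k] for k in('vfov','cx','cy','R','t')}; d=a['d']
    for dv in range(-4,14,2):
        print(n,u,v+dv,d[v+dv,u].round(4),world(d,c,np.array(u),np.array(v+dv)).round(4))
    vs,us=np.mgrid[0:240,200:420]; us=us.ravel();vs=vs.ravel(); X=world(d,c,us,vs)
    m=(X[:,2]>.058)&(X[:,2]<.08)&(np.hypot(X[:,0]-.468,X[:,1]-.166)<.045); print(cv2.minEnclosingCircle(X[m,:2].astype(np.float32)))
    m=(X[:,2]>.0265)&(X[:,2]<.031)&(np.hypot(X[:,0]-.468,X[:,1]-.166)<.08);print(cv2.minAreaRect(X[m,:2].astype(np.float32)))
"
```

```text
w5 308 100 0.246 [0.4672 0.1692 0.1031]
w5 308 102 0.2456 [0.4672 0.1678 0.104 ]
w5 308 104 0.2472 [0.4672 0.1664 0.1028]
w5 308 106 0.2466 [0.4672 0.1651 0.1037]
w5 308 108 0.2458 [0.4672 0.1637 0.105 ]
w5 308 110 0.2475 [0.4672 0.1623 0.1037]
w5 308 112 0.2507 [0.4671 0.1608 0.1008]
w5 308 114 0.2783 [0.4667 0.158  0.0728]
w5 308 116 0.2795 [0.4667 0.1564 0.0721]
((0.46776083111763, 0.16545537114143372), 0.03198445588350296)
((0.46780523657798767, 0.1653900146484375), (0.0986328050494194, 0.09856600314378738), 25.642423629760742)
w6 312 207 0.2452 [0.4682 0.1716 0.0731]
w6 312 209 0.2437 [0.4682 0.1707 0.0749]
w6 312 211 0.2398 [0.4682 0.1706 0.079 ]
w6 312 213 0.2365 [0.4682 0.1704 0.0826]
w6 312 215 0.2322 [0.4683 0.1705 0.087 ]
w6 312 217 0.2284 [0.4683 0.1705 0.091 ]
w6 312 219 0.2253 [0.4683 0.1703 0.0943]
w6 312 221 0.2203 [0.4683 0.1708 0.0994]
w6 312 223 0.2196 [0.4683 0.1698 0.1003]
((0.46798908710479736, 0.16568611562252045), 0.032002199441194534)
((0.4678488075733185, 0.16593170166015625), (0.09845417737960815, 0.09857802093029022), 25.422073364257812)
```

Call:
{"api": "drive_tool", "payload": {"deltas": [{"xyz":[-0.02,0.045,0],"angular":[0,0,0]},{"xyz":[0,0,-0.2],"angular":[0,0,0]},{"xyz":[0,0,-0.2],"angular":[0,0,0]},{"xyz":[0,0,0],"angular":[0,0,0]},{"xyz":[0,0,0],"angular":[0,0,0]}]}}

```text
t: 8.35
tcp_pos: [0.4687, 0.1658, 0.1107]
tcp_rot: [-23.3, 89.9, -23.3]
contact_force: [-0.8, 0.3, -1.0]
opening: 0.253
```

```bash
python3 -c "
from h import *
st()
p,d,c=snap('wrist','w7')
p=p[:,:,::-1]
cv2.imwrite('pics/z7.png',cv2.resize(p[200:300,250:380],(780,600),interpolation=2))
"
```

```text
t 8.35 p [0.4687 0.1658 0.1107] j [-38.8  33.9  23.8 116.8 -23.8  33.8   1.4] F [-0.83  0.29 -1.02] op 0.253
 axis tilt deg: rotvec to fix [0.02 0.05 0.  ] jaw [1.    0.    0.001]
```

View pics/z7.png

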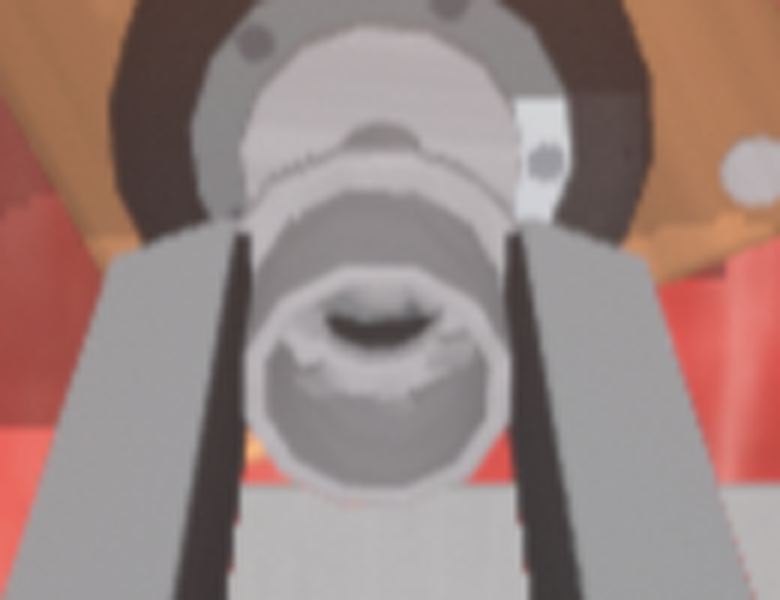

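```bash
python3 -c "
from h import *
a=np.load('pics/w7.npz'); c={k:a[k] for k in('vfov','cx','cy','R','t')}; d=a['d']
f=200/np.tan(np.radians(c['vfov'])/2)
def ray(u,v,z):
    r=np.array([(u-c['cx'])/f,(v-c['cy'])/f,1])@c['R']; o=-c['t']@c['R']; return (o+r*(z-o[2])/r[2]).round(4)
zt=.1107-.0051+.022
print('nut centre',ray(250+378/6,200+380/6,zt), 'axle back edge at hub z', ray(250+380/6,200+124/6,.0722))
vs,us=np.mgrid[0:240,200:420]; us=us.ravel();vs=vs.ravel(); X=world(d,c,us,vs)
m=(X[:,2]>.058)&(X[:,2]<.08)&(np.hypot(X[:,0]-.468,X[:,1]-.166)<.045); print(cv2.minEnclosingCircle(X[m,:2].astype(np.float32)))
for v in (220,221,222,223,224): print(world(d,c,np.array(313),np.array(v)).round(4))
"
```

```text
nut centre [0.4678 0.1671 0.1276] axle back edge at hub z [0.4681 0.1702 0.0722]
((0.4680517315864563, 0.1662171632051468), 0.03175629675388336)
[0.4679 0.1706 0.0719]
[0.4679 0.1707 0.074 ]
[0.4679 0.1707 0.076 ]
[0.4679 0.1707 0.0778]
[0.4679 0.1816 0.1084]
```

Call:
{"api": "drive_tool", "payload": {"deltas": [{"xyz":[0.005,-0.034,0],"angular":[0,0,0]},{"xyz":[0,0,0],"angular":[0,0,0]},{"xyz":[0,0,-0.05],"angular":[0,0,0]},{"xyz":[0,0,-0.05],"angular":[0,0,0]},{"xyz":[0,0,0],"angular":[0,0,0]}]}}

```text
t: 8.9
tcp_pos: [0.4689, 0.1646, 0.1068]
tcp_rot: [-5.1, 89.9, -5.1]
contact_force: [0.1, 0.3, -0.4]
opening: 0.255
```

```bash
python3 -c "
from h import *
st()"
```

```text
t 8.9 p [0.4689 0.1646 0.1068] j [-38.4  34.3  23.5 117.1 -24.1  33.2   1.8] F [ 0.07  0.35 -0.38] op 0.255
 axis tilt deg: rotvec to fix [0.01 0.06 0.  ] jaw [1.    0.    0.001]
```

Call:
{"api": "drive_tool", "payload": {"deltas": [{"xyz":[0,0,-0.05],"angular":[0,0,0]},{"xyz":[0,0,-0.05],"angular":[0,0,0]},{"xyz":[0,0,-0.05],"angular":[0,0,0]},{"xyz":[0,0,0],"angular":[0,0,0]},{"xyz":[0,0,0],"angular":[0,0,0]}]}}

```text
t: 9.4
tcp_pos: [0.4691, 0.1645, 0.101]
tcp_rot: [-1.4, 89.9, -1.4]
contact_force: [0.3, -0.2, -0.9]
opening: 0.252
```

```bash
python3 -c "
from h import *
st()
p,d,c=snap('wrist','w8')
p=p[:,:,::-1]
cv2.imwrite('pics/z8.png',cv2.resize(p[200:300,250:380],(780,600),interpolation=2))"
```

```text
t 9.4 p [0.4691 0.1645 0.101 ] j [-38.1  34.8  23.  117.3 -24.5  32.4   2.2] F [ 0.32 -0.18 -0.86] op 0.252
 axis tilt deg: rotvec to fix [0.   0.08 0.  ] jaw [ 1.    -0.     0.001]
```

View pics/z8.png

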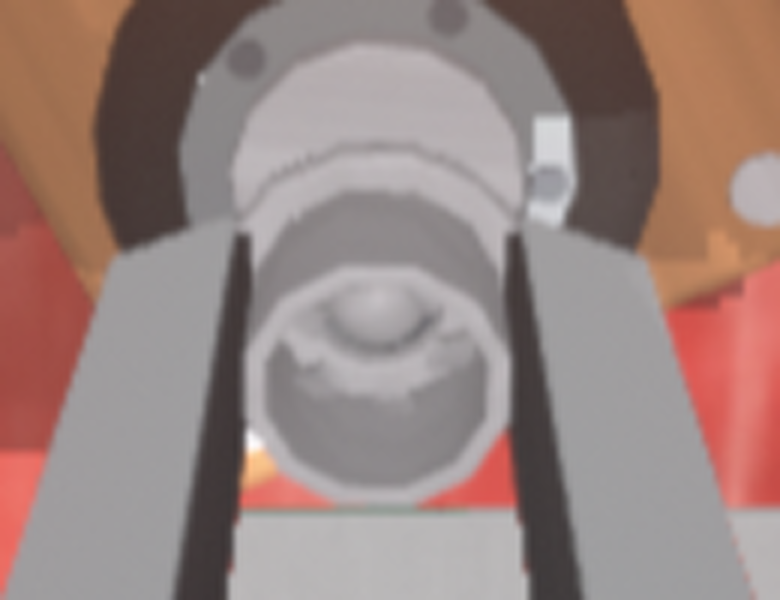

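Call:
{"api": "drive_tool", "payload": {"deltas": [{"xyz":[-0.005,0,-0.05],"angular":[0,0.0005,0]},{"xyz":[0,0,-0.05],"angular":[0,0,0]},{"xyz":[0,0,-0.05],"angular":[0,0,0]},{"xyz":[0,0,-0.05],"angular":[0,0,0]},{"xyz":[0,0,0],"angular":[0,0,0]}], "grip_force": 55}}

```text
t: 9.95
tcp_pos: [0.4693, 0.165, 0.0929]
tcp_rot: [17.6, 89.9, 17.7]
contact_force: [1.2, 2.6, -3.4]
opening: 0.251
```

```bash
python3 -c "
from h import *
st()"
```

```text
t 9.95 p [0.4693 0.165  0.0929] j [-37.6  35.5  22.3 117.6 -25.1  31.3   2.7] F [ 1.16  2.58 -3.39] op 0.251
 axis tilt deg: rotvec to fix [-0.03  0.08  0.  ] jaw [1.    0.    0.001]
```

Call:
{"api": "drive_tool", "payload": {"deltas": [{"xyz":[0,0,0],"angular":[0,0,0]},{"xyz":[0,0,0],"angular":[0,0,0]}]}}

```text
t: 10.15
tcp_pos: [0.4692, 0.165, 0.0928]
tcp_rot: [11.2, 89.9, 11.2]
contact_force: [1.2, 3.1, -5.0]
opening: 0.25
```

Call:
{"api": "drive_tool", "payload": {"deltas": [{"xyz":[0,0,-0.05],"angular":[0,0,0]},{"xyz":[0,0,-0.05],"angular":[0,0,0]}]}}

```text
t: 10.35
tcp_pos: [0.4692, 0.1646, 0.0894]
tcp_rot: [17.0, 89.9, 17.0]
contact_force: [-0.5, 1.2, 3.5]
opening: 0.249
```

Call:
{"api": "drive_tool", "payload": {"deltas": [{"xyz":[0,0,0],"angular":[0,0,0]},{"xyz":[0,0,0],"angular":[0,0,0]}]}}

```text
t: 10.55
tcp_pos: [0.469, 0.1647, 0.0889]
tcp_rot: [-1.6, 89.9, -1.6]
contact_force: [2.3, 1.2, -2.2]
opening: 0.248
```

```bash
python3 -c "
from h import *
st()
p,d,c=snap('wrist','w9')
p=p[:,:,::-1]
cv2.imwrite('pics/z9.png',cv2.resize(p[200:300,250:380],(780,600),interpolation=2))"
```

```text
t 10.55 p [0.469  0.1647 0.0889] j [-37.3  35.9  22.  117.7 -25.3  30.8   2.9] F [ 2.31  1.18 -2.2 ] op 0.248
 axis tilt deg: rotvec to fix [0.   0.06 0.  ] jaw [1.    0.    0.001]
```

View pics/z9.png

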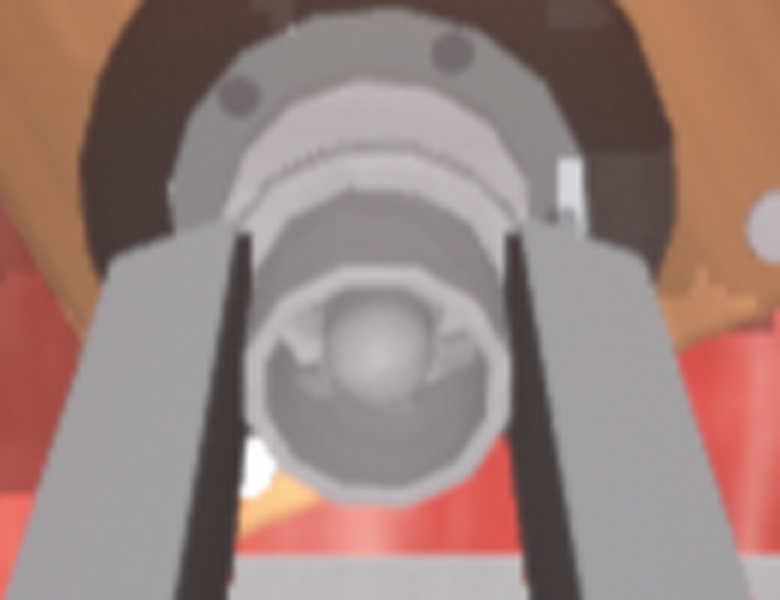

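Call:
{"api": "drive_tool", "payload": {"deltas": [{"xyz":[0,0,-0.05],"angular":[0,0,0]},{"xyz":[0,0,-0.05],"angular":[0,0,0]},{"xyz":[0,0,-0.05],"angular":[0,0,0]}]}}

```text
t: 10.9
tcp_pos: [0.469, 0.1646, 0.0832]
tcp_rot: [15.3, 89.9, 15.3]
contact_force: [-0.4, 1.5, 3.9]
opening: 0.253
```

Call:
{"api": "drive_tool", "payload": {"deltas": [{"xyz":[0,0,-0.025],"angular":[0,0,0]},{"xyz":[0,0,-0.025],"angular":[0,0,0]}]}}

```text
t: 11.1
tcp_pos: [0.469, 0.1645, 0.081]
tcp_rot: [6.0, 90.0, 6.0]
contact_force: [0.1, 1.9, 2.4]
opening: 0.251
```

```bash
cat > wz.py <<'E'
from h import *
import sys
def wheel(n):
    a=np.load(f'pics/{n}.npz'); c={k:a[k] for k in('vfov','cx','cy','R','t')}; d=a['d']
    vs,us=np.mgrid[100:250,200:420]; us=us.ravel();vs=vs.ravel(); X=world(d,c,us,vs)
    r=np.hypot(X[:,0]-.468,X[:,1]-.1656); y=X[:,1]>.17
    o=[]
    for lo,hi,z0,z1 in((.023,.030,.05,.075),(.036,.046,.02,.035)):
        m=(r>lo)&(r<hi)&y&(X[:,2]>z0)&(X[:,2]<z1); o+=[m.sum(),X[m,2].mean().round(5)]
    return o
if __name__=='__main__':
    st(); p,d,c=snap('wrist',sys.argv[1]); p=p[:,:,::-1]
    cv2.imwrite(f'pics/z{sys.argv[1]}.png',cv2.resize(p[200:300,250:380],(780,600),interpolation=2))
    for n in ('w7','w8','w9',sys.argv[1]): print(n,wheel(n))
E
python3 wz.py w10
```

```text
t 11.1 p [0.469  0.1645 0.081 ] j [-36.8  36.6  21.3 118.  -25.9  29.7   3.4] F [0.1  1.91 2.4 ] op 0.251
 axis tilt deg: rotvec to fix [-0.01  0.05  0.  ] jaw [ 1.    -0.     0.001]
w7 [np.int64(1132), np.float64(0.06578), np.int64(1964), np.float64(0.02827)]
w8 [np.int64(1232), np.float64(0.06577), np.int64(2134), np.float64(0.02829)]
w9 [np.int64(1370), np.float64(0.06576), np.int64(2325), np.float64(0.02828)]
w10 [np.int64(1468), np.float64(0.06577), np.int64(2465), np.float64(0.02828)]
```

Call:
{"api": "drive_tool", "payload": {"deltas": [{"xyz":[0,0,-0.025],"angular":[0,0,0]},{"xyz":[0,0,-0.025],"angular":[0,0,0]},{"xyz":[0,0,-0.025],"angular":[0,0,0]},{"xyz":[0,0,-0.025],"angular":[0,0,0]}]}}

```text
t: 11.55
tcp_pos: [0.469, 0.1646, 0.077]
tcp_rot: [4.2, 90.0, 4.2]
contact_force: [0.5, 2.2, 4.0]
opening: 0.248
```

Call:
{"api": "drive_tool", "payload": {"deltas": [{"xyz":[0,0,-0.025],"angular":[0,0,0]},{"xyz":[0,0,-0.012],"angular":[0,0,0]}]}}

```text
t: 11.75
tcp_pos: [0.469, 0.1646, 0.0759]
tcp_rot: [21.1, 89.9, 21.1]
contact_force: [-0.7, 0.6, 9.1]
opening: 0.25
```

```bash
python3 wz.py w11|grep -v -e w7 -e w8 -e w9
```

```text
t 11.75 p [0.469  0.1646 0.0759] j [-36.5  37.1  20.8 118.2 -26.2  29.    3.7] F [-0.73  0.58  9.11] op 0.25
 axis tilt deg: rotvec to fix [-0.02  0.05  0.  ] jaw [ 1.    -0.     0.001]
w11 [np.int64(1528), np.float64(0.06476), np.int64(2569), np.float64(0.02828)]
```

Call:
{"api": "drive_tool", "payload": {"deltas": [{"xyz":[0,0,-0.0125],"angular":[0,0,0]},{"xyz":[0,0,-0.0125],"angular":[0,0,0]},{"xyz":[0,0,-0.0125],"angular":[0,0,0]},{"xyz":[0,0,-0.0125],"angular":[0,0,0]}]}}

```text
t: 12.2
tcp_pos: [0.469, 0.1646, 0.0743]
tcp_rot: [35.7, 89.9, 35.7]
contact_force: [-0.3, 2.1, 14.1]
opening: 0.251
```

```bash
python3 wz.py w12|grep -v -e w7 -e w8 -e w9
```

```text
t 12.2 p [0.469  0.1646 0.0743] j [-36.4  37.2  20.7 118.3 -26.4  28.8   3.8] F [-0.33  2.08 14.14] op 0.251
 axis tilt deg: rotvec to fix [-0.04  0.05  0.  ] jaw [ 1.    -0.     0.001]
w12 [np.int64(1521), np.float64(0.06326), np.int64(2595), np.float64(0.02828)]
```

Call:
{"api": "drive_tool", "payload": {"deltas": [{"xyz":[0,0,-0.0125],"angular":[0,0,0]},{"xyz":[0,0,-0.0125],"angular":[0,0,0]},{"xyz":[0,0,0],"angular":[0,0,0]}]}}

```text
t: 12.55
tcp_pos: [0.469, 0.1646, 0.0735]
tcp_rot: [39.8, 89.9, 39.7]
contact_force: [-0.9, 1.9, 13.7]
opening: 0.254
```

```bash
python3 wz.py w13|grep -v -e w7 -e w8 -e w9
```

```text
t 12.55 p [0.469  0.1646 0.0735] j [-36.3  37.3  20.6 118.3 -26.4  28.7   3.8] F [-0.92  1.94 13.72] op 0.254
 axis tilt deg: rotvec to fix [-0.05  0.06  0.  ] jaw [ 1.    -0.     0.001]
w13 [np.int64(1531), np.float64(0.06243), np.int64(2620), np.float64(0.02829)]
```

Call:
{"api": "drive_tool", "payload": {"deltas": [{"xyz":[0,0,0.015],"angular":[0,0,0]},{"xyz":[0,0,0],"angular":[0,0,0]},{"xyz":[0,0,0],"angular":[0,0,0]},{"xyz":[0,0,0],"angular":[0,0,0]},{"xyz":[0,0,0],"angular":[0,0,0]},{"xyz":[0,0,0],"angular":[0,0,0]}], "gripper": 0.6}}

```text
t: 13.2
tcp_pos: [0.4688, 0.1645, 0.073]
tcp_rot: [-24.6, 90.0, -24.6]
contact_force: [0.1, 0.3, -0.9]
opening: 0.6
```

```bash
python3 wz.py w14|grep -v -e w7 -e w8 -e w9
```

```text
t 13.2 p [0.4688 0.1645 0.073 ] j [-36.4  37.4  20.6 118.3 -26.4  28.7   3.8] F [ 0.12  0.31 -0.86] op 0.6
 axis tilt deg: rotvec to fix [0.01 0.02 0.  ] jaw [1. 0. 0.]
w14 [np.int64(1553), np.float64(0.06354), np.int64(2631), np.float64(0.02825)]
```

View pics/w14.png

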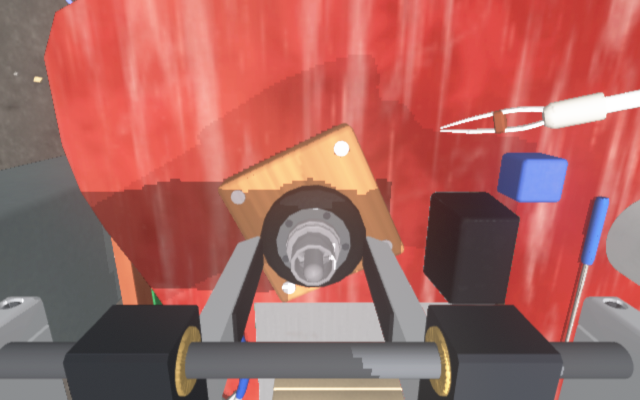

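Call:
{"api": "drive_tool", "payload": {"deltas": [{"xyz":[0,0,0.3],"angular":[0,0,0]},{"xyz":[0,0,0.6],"angular":[0,0,0]},{"xyz":[0,0,0.9],"angular":[0,0,0]},{"xyz":[0,-0.4,0.9],"angular":[0,0,0]},{"xyz":[0,-0.6,0],"angular":[0,0,0]},{"xyz":[0,-0.6,0],"angular":[0,0,0]},{"xyz":[0,0,0],"angular":[0,0,0]},{"xyz":[0,0,0],"angular":[0,0,0]}]}}

```text
t: 14.05
tcp_pos: [0.469, 0.1008, 0.1818]
tcp_rot: [31.8, 89.9, 31.7]
contact_force: [-0.7, 0.3, -0.5]
opening: 0.6
```

```bash
python3 wz.py w15|grep -v -e w7 -e w8 -e w9; python3 -c "
from h import *
a=np.load('pics/w15.npz'); p=a['p'][:,:,::-1]; c={k:a[k] for k in('vfov','cx','cy','R','t')}; d=a['d']
vs,us=np.mgrid[0:400,0:640]; us=us.ravel();vs=vs.ravel(); X=world(d,c,us,vs); r=np.hypot(X[:,0]-.468,X[:,1]-.1656)
for lo,hi,z0,z1 in((.0,.014,.086,.097),(.013,.015,.065,.08),(.023,.03,.05,.075),(.036,.046,.02,.035)):
    m=(r>lo)&(r<hi)&(X[:,2]>z0)&(X[:,2]<z1); q=X[m]; print(m.sum(),np.median(q[:,2]),[np.round(k,4) for k in cv2.minEnclosingCircle(q[:,:2].astype(np.float32))])
cv2.imwrite('pics/zz.png',cv2.resize(p[40:220,220:400],(600,600),interpolation=2))
"
```

```text
t 14.05 p [0.469  0.1008 0.1818] j [-35.7  26.5  28.7 115.6 -18.6  42.3   4.4] F [-0.72  0.27 -0.5 ] op 0.6
 axis tilt deg: rotvec to fix [-0.05  0.08  0.  ] jaw [ 1.    -0.001  0.001]
w15 [np.int64(278), np.float64(0.06348), np.int64(295), np.float64(0.02818)]
286 0.09158411846892348 [array([0.4677, 0.165 ]), np.float64(0.012)]
223 0.07329508271771902 [array([0.468 , 0.1656]), np.float64(0.0151)]
1654 0.06349524451336877 [array([0.468 , 0.1656]), np.float64(0.0301)]
2939 0.028263046230748844 [array([0.468 , 0.1655]), np.float64(0.0461)]
```

View pics/zz.png

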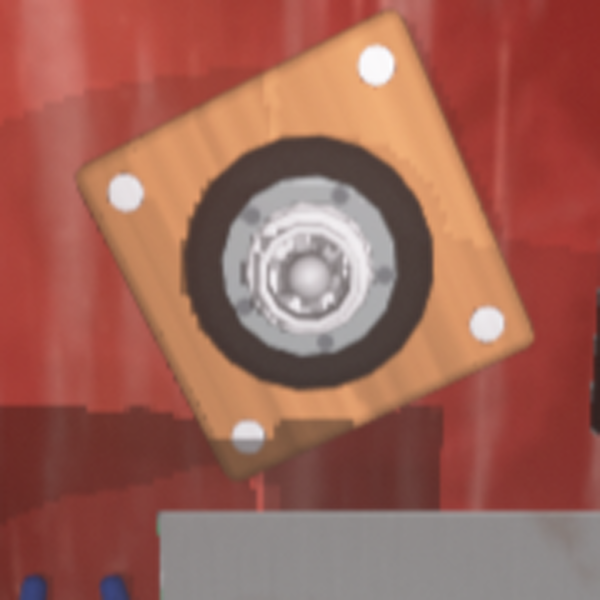

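The nut sits upright and centred on the axle at zoomed (310,275). The wheel stays down about 2.25 mm (tyre 0.0635 against 0.0658 when free), and the arm is clear, so I'm handing in.

```bash
python3 -c "
from bench import bot
print(bot.hand_in())"
```

```text
the job is handed in; nothing more can be done
None
```

The push nut is on the axle and holds the wheel pressed down by about 2.25 mm, inside the 1.2 to 4.2 mm window. I handed the job in at about 14 s; no verdict is reported.

- **Start:** I picked the nut by its barrel, told it from the bush by its flange and teeth, and lined it up over the axle with the wrist camera. I saw the axle tip inside the bore before pressing, with no pressing force.
- **Press:** The push peaked at about 14 N with the wheel 3.3 mm down, as measured by depth images of the tyre against the wooden jig. After release it eased back to about 2.2 mm.
- **Last check:** With the gripper open and well clear, the wheel was still about 2.25 mm down. The barrel's top was within about 1 mm of the axle's axis and the nut looked upright.
- **Bush:** The gripper never came near the spacer bush, but I did not look at it again at the end.
- **Odd readings:** The force sensor swung between -5 and +4 N while only the teeth were dragging. I therefore relied on the camera, more than the force, for how far the wheel was down. The force still matched the expected spring load on first contact with the hub (9 N at 1.0 mm).

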